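# Thread the rod through the vertebrae

### The arm

A 7-joint arm with a two-finger parallel gripper is mounted at the origin on the work surface. World frame = base frame: x ahead of the robot, y to its left, z up, the work surface at z = 0. Lengths are in mm, angles in rad, forces in N, time in s.
With the tool pointing down it reaches from about 400 to 875 mm from the base axis. Payload 4.4 kg.
Tool frame: the origin (TCP) lies midway between the tips of the shut fingers; the grasp point (between the pads) lies 19 mm behind it; z points along the fingers, y is the line along which they close (so a half turn about z gives the same grasp; the last joint's range is limited). The gripper opens to 85 mm and grips with 20 to 120 N. Pads are 22 mm wide; open, the fingers measure 114 mm over their backs; the gripper's body (76 mm by 85 mm) begins 54 mm behind the grasp point. The pads swing forward as they close: fully open they stand 13 mm farther back than shut.
Start: joints at [1.109, 0.628, 0.038, 1.517, -0.027, 0.996, -0.02], TCP at [250.635, -599.75, 198.013] pointing down, gripper open.
Joint ranges: [-3.06, 3.06], [-0.37, 2.12], [-1.25, 1.32], [0.18, 2.47], [-1.1, 4.24], [0.23, 1.98], [-2.94, 2.94]. Speed limits (rad/s): [2.57, 2.57, 3.14, 3.14, 3.14, 3.14, 3.14].

### API

Orientations are given as [roll, pitch, yaw] about the fixed x, y, z axes, in that order (R = Rz(yaw) Ry(pitch) Rx(roll)).
In Python, from cell import telemetry, eyes, ctrl, finder gives the robot as it stands.
- The arm moves only by the tool move_arm, never from a script. Its argument "steps" is a list of rows, each a list of 7 numbers: the turn, a rotation vector about the world's x, y, z in degrees, then the shift along the world's x, y, z in m, then the finger opening in m, from 0 to 0.0854. A call has 1 to 5 rows; each row shifts and turns the commanded pose from where the row before left it; what a row does not reach is not made up. A row lasts 1/10 s, in which the tool goes at most 50 mm and 8.59 degrees, less where a joint would pass 70% of its speed; a pose out of reach is approached as far as the arm can. A call with a gripper value outside its range is refused whole. The fingers move at their own pace and stop on an object; the grip force is fixed at half the most. Time passes only in rows, so rows that do not move let the fingers close. It gives the time, the measured TCP pose, the force, the opening and the grip force at its end, in the units of the state.
- telemetry.read_state(): the state, without advancing time (a new reading comes with each control period).
- eyes.get_image(name): name is "scene" or "top" or "wrist"; returns (picture, depth): 420x560x3 uint8, blue, green, red; 420x560 float32, mm along the optical axis (not along the pixel's ray), 0 where there is no reading.
- eyes.calibration(name): a dict with "fx", "fy", "cx", "cy" (pixels), "position" and "attitude" of the camera in the world. Camera axes: x right, y down, z forward; pixel columns grow to the right and rows downward; lengths in mm; the calibration is good to about 2 mm. A picture is of the moment at which its call begins: read the wrist's pose just before it. calibration takes no time and is no camera call; for the wrist camera it gives the pose at the moment of the call.
- ctrl.finish_job(): hands the job in; it is judged then, once.
Trained networks look in the newest picture that a camera, given by its name, has taken for a name from the list of things; names that differ only in an ending like _2 or _b are one class to them, and where a whole thing is asked for, a point or a joint stands for the part that bears it (a point fixed in the world has none). Each returns a list of dicts, best first, with "confidence" (0 to 1); they miss things now and then, are a little off and sometimes report something else, mostly with a low value. They report only what shows in the picture. A call takes as long as a camera call. They do not tell look-alikes from the thing itself.
- finder.boxes_of(camera, name): "location" ([x, y, z] in mm, in the coordinates of the camera as it stood for that picture, good to about 4 mm: the middle of the surface that is visible of it).
- finder.cut_out(camera, name): "mask" (420x560 bool, what is visible of it).
- finder.pinpoint(camera, name): "location" ([x, y, z] in mm, in the coordinates of the camera as it stood for that picture, good to about 4 mm: a listed point, or the origin of a listed thing).
The state is a dict: "clock": time; "qpos": joint angles; "qd": joint speeds; "tau": joint torques, N m; "eef_pos": TCP position; "tool_rot": TCP orientation; "force": force on the tool from outside, world axes, zero at the start; "torque": the same for the moment, N m; "width": finger opening in mm; "gripper_force": force on a finger pad.
Only numpy, scipy, OpenCV 4.12 (cv2) and the standard library are available. Lean on these libraries where they do the work, as an engineer would, in place of code of your own. Each camera call takes 0.05 s, during which the arm holds its last target. There are 200 camera calls.

### The job

Take the longest of the three upright rods out of the wooden rack and thread it straight down through the canals of both vertebrae on the stand, the upper and then the lower, until its foot rests on the floor of the socket in the stand's base. Lower it in the gripper all the way down rather than letting it drop, then let go and leave it standing there.

Things in the scene. Friction and masses are not known exactly. Their poses are not given: they have to be found in the camera images.
- rod: Longest of 3 rods upright in a plywood rack (3 holes 65 mm apart, 45 mm deep, floors at 10 mm; which hole varies; the rack's top is at 55 mm). Steel shank 14 mm thick, 145 mm long, then a round grey knob 28 mm wide, 40 mm tall; 0.2 kg. Origin: centre of its foot; z up to the knob (145 to 185 mm). In the rack its top is at 195 mm above the table, the shorter rods' at 130 and 110.
- upper: Upper of two bone vertebrae fixed one above the other on a metal stand: 30 mm tall, with a vertical round canal 36 mm wide right through. Origin: centre of the canal's lower mouth, 95 mm above the table; z up, upper mouth 30 mm higher. Fin to 78 mm in +x, bone body and stand's post in -x, wings to 64 mm in y; nothing of the stand is higher than its top (125 mm).
- lower: Lower vertebra, fixed, like the upper: 30 mm tall, canal 36 mm wide, wings to 71 mm. Origin: centre of the canal's lower mouth, 45 mm above the table; z up, upper mouth at 75 mm. Each canal may be off the socket's axis by up to 3 mm in x and in y.
- socket (a point): Centre of the flat floor of the socket under both canals: an aluminium ring, 32 mm inside, 48 mm outside, 15 mm high, on the stand's grey base plate (170 x 140 x 10 mm). Floor 10 mm above the table; z up. With the rod's foot on it, the knob's underside is 155 mm above the table.
Mind the look-alikes: they are no part of the job. What is shaped like the rod but green is not meant.

How it is judged (in metres and radians):
On the way, in this order (a step that is already met when the one before it is completed fails the run):
1. the rod's foot is inside the upper vertebra's canal (horizontal distance between rod and upper below 0.016 m and z of rod in the frame of upper below 0.02 m), for 0.05 s.
2. the rod's foot is inside the lower vertebra's canal (horizontal distance between rod and lower below 0.016 m and z of rod in the frame of lower below 0.02 m), for 0.05 s.
At the end, for the whole second after the job is handed in: The long rod stands through both canals, upright or leaning no more than 15 degrees, its foot on the socket's floor (within 14 mm of its centre and less than 6 mm above it), at rest (horizontal distance between rod and socket below 0.014 m and z of rod in the frame of socket below 0.006 m and angle between rod's own z axis and vertical below 0.27 rad and linear speed of rod below 0.03 m/s); the robot touches nothing.
It fails at once if the rod drops through the canals (its foot below the upper vertebra's top and moving faster than 0.7 m/s) (horizontal distance between rod and upper below 0.03 m and z of rod in the frame of upper below 0.028 m and linear speed of rod above 0.7 m/s).
It also fails if it takes over 40 s, if anything falls off the work surface, if the arm or the gripper's body presses on something with over 40 N, if the wrist force passes 120 N, or if a joint passes its speed limit or range.

## Working session

There is one attempt and no reset: what is moved stays moved. The work goes in short steps, Python scripts to look and compute and a tool call to move; the robot and the scene stay as the last step left them, time stands still between calls to the robot, and variables do not carry over. Pictures are saved under pics/ and viewed, at most 10 in all, crops included, and the job is handed in when it is done.

Besides the shell and the picture viewer there is one more tool, called as name(argument=value, ...) on one line, values as JSON. move_arm: Moves the arm, as the interface text tells. Its arguments: {"type":"object","properties":{"steps":{"type":"array"}},"required":["steps"]}

```bash
ls; mkdir -p pics; cat > h.py <<'E'
import numpy as np, cv2
from cell import telemetry, eyes, ctrl, finder
from scipy.spatial.transform import Rotation as R
def cal(n):
    c=eyes.calibration(n); a=np.array(c['attitude'],float)
    M=a if a.shape==(3,3) else R.from_euler('xyz',a).as_matrix()
    return c,M,np.array(c['position'],float)
def world(n,p,C=None):
    c,M,t=C or cal(n); return np.asarray(p)@M.T+t
def cloud(n,d,C=None):
    C=C or cal(n); c=C[0]
    v,u=np.mgrid[:d.shape[0],:d.shape[1]]
    P=np.dstack([(u-c['cx'])/c['fx']*d,(v-c['cy'])/c['fy']*d,d])
    W=world(n,P.reshape(-1,3),C).reshape(P.shape); W[d<=0]=np.nan
    return W
def pix(n,w,C=None):
    c,M,t=C or cal(n); p=(np.asarray(w)-t)@M
    return p[...,0]/p[...,2]*c['fx']+c['cx'],p[...,1]/p[...,2]*c['fy']+c['cy']
E
python3 - <<'E'
from h import *
print(telemetry.read_state()); print(eyes.calibration('top'))
ims=[]
for n in('scene','top'):
    im,d=eyes.get_image(n); np.savez('%s.npz'%n,im=im,d=d)
    cv2.imwrite('pics/%s1.png'%n,im)
    for k in('rod','upper','lower','socket'):
        for r in finder.pinpoint(n,k)[:4]: 
            w=world(n,r['location']);print(n,k,round(r['confidence'],2),w.round(0),np.round(pix(n,w)))
E
```

```text
pics
{'clock': 0.0, 'qpos': array([ 1.10918672,  0.62934911,  0.03843446,  1.51836549, -0.0270211 ,
        0.99631805, -0.01998091]), 'qd': array([-0.00135959,  0.0009755 ,  0.00119438, -0.00065582, -0.00178156,
        0.00068373,  0.00145333]), 'tau': array([ 1.25060167e-03, -5.63400543e+01,  1.22632999e+00, -1.93448961e+01,
        1.08497031e-02,  1.04764543e-02, -3.39230144e-05]), 'eef_pos': array([ 250.37909545, -599.08824743,  197.08789403]), 'tool_rot': array([-3.13967020e+00,  3.52604195e-06,  3.95823338e-01]), 'force': array([ 0.25579438, -0.05128635,  1.16228177]), 'torque': array([-0.00337009, -0.01113066,  0.01048327]), 'gripper_force': 0.0, 'width': 85.260601377571}
{'fx': 501.44218699853195, 'fy': 501.44218699853195, 'cx': 281.7550404260311, 'cy': 208.6695552282538, 'position': array([ 480.20226739,   12.88844683, 1145.80672704]), 'attitude': array([-3.03305412e+00,  9.76518069e-04, -1.56307550e+00])}
scene rod 0.94 [ 580. -200.   11.] [209. 290.]
scene rod 0.79 [ 694. -233.    0.] [233. 339.]
scene rod 0.7 [ 482. -223.    1.] [174. 271.]
scene upper 0.95 [528. 214.  98.] [322. 154.]
scene lower 0.87 [528. 214.  45.] [320. 169.]
scene socket 0.92 [526. 213.  11.] [318. 177.]
scene socket 0.35 [523. 214.  93.] [320. 154.]
top rod 0.89 [ 692. -226.   -3.] [386. 173.]
top rod 0.73 [ 478. -219.   -2.] [384. 265.]
top rod 0.72 [ 580. -199.   10.] [376. 220.]
top upper 0.91 [528. 215.  97.] [186. 240.]
top lower 0.85 [528. 211.  45.] [192. 241.]
top socket 0.83 [533. 214.   6.] [194. 239.]
```

View pics/scene1.png

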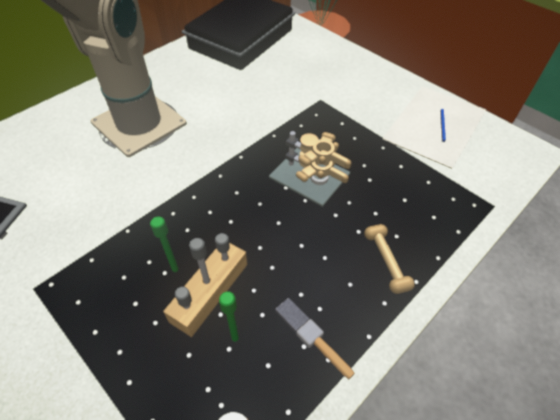

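View pics/top1.png

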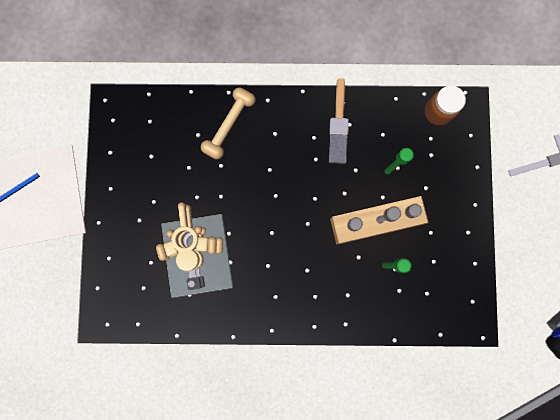

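The scene picture shows the rack with three grey-knobbed rods. The candidates are:
- Grey rods in the rack: scene (197,245), middle and tallest; (222,240) and (183,295), both shorter.
- Green rods standing free, not wanted: (159,225) and (228,300).

The stand with both vertebrae is at scene (322,160), top (187,240). In the top picture the middle knob is at (393,214), which I'll check by depth and in a crop.

```bash
python3 - <<'E'
from h import *
out=[]
for n in('scene','top'):
    z=np.load(n+'.npz'); W=cloud(n,z['d'])
    X,Y,Z=W[...,0],W[...,1],W[...,2]
    reg=(X>480)&(X<680)&(Y>-290)&(Y<-120)
    for lo,hi,nm in((188,202,'long'),(122,137,'mid'),(102,117,'short')):
        m=reg&(Z>lo)&(Z<hi)
        if nm!='long': m&=np.hypot(X-580,Y+200)>30
        q=W[m]; print(n,nm,len(q),np.nanmedian(q,0).round(1) if len(q) else'', q.min(0).round(0) if len(q) else '',q.max(0).round(0)if len(q) else'')
    # knob cylinder
    m=reg&(Z>150)&(Z<200); q=W[m]; print(' knob mean',q.mean(0).round(1),q.min(0).round(1),q.max(0).round(1))
    m=reg&(Z>50)&(Z<60)&(Y<-150);print(' rack top z',np.nanmedian(Z[m]), W[m].min(0).round(),W[m].max(0).round())
    m=(np.hypot(X-528,Y-214)<28)&(Z>118)&(Z<132);q=W[m];print(' upper ring z',np.median(q[:,2]),q.mean(0).round(1),cv2.fitEllipse(q[:,:2].astype(np.float32)))
    u,v=pix(n,np.array([580,-200,120.])if n=='scene' else np.array([580,-200,150.])); u,v=int(u),int(v)
    a=cv2.resize(z['im'][v-60:v+60,u-50:u+50],None,fx=4,fy=4,interpolation=cv2.INTER_CUBIC); out.append(a)
    # table check
    m=(np.abs(X-600)<20)&(np.abs(Y)<20);print(' table z',np.nanmedian(Z[m]))
cv2.imwrite('pics/crop1.png',np.hstack(out))
E
```

```text
scene long 160 [ 581.3 -201.9  193.7] [ 567. -214.  189.] [ 593. -188.  197.]
scene mid 166 [ 563.5 -141.3  128.6] [ 480. -227.  122.] [ 578. -125.  136.]
scene short 243 [ 590.5 -258.3  109. ] [ 480. -277.  102.] [ 609. -128.  117.]
 knob mean [ 543.9 -211.5  179.3] [ 480.1 -234.6  150.2] [ 593.7 -188.3  196.8]
 rack top z 54.38179611498708 [ 480. -290.   50.] [ 631. -150.   60.]
 upper ring z 123.59668847591814 [527.2 212.8 123.2] ((529.5336303710938, 211.27914428710938), (45.011680603027344, 48.46564865112305), 114.51287078857422)
 table z 0.04400322824551495
top long 167 [ 577.2 -198.   194.1] [ 481. -220.  188.] [ 591. -185.  200.]
top mid 144 [ 562.7 -134.6  129.2] [ 549. -149.  123.] [ 575. -122.  134.]
top short 158 [ 591.4 -259.   109.1] [ 481. -276.  103.] [ 605. -122.  116.]
 knob mean [ 547.  -202.4  186.4] [ 480.5 -231.1  150.4] [ 591.2 -184.7  199.4]
 rack top z 54.76739741598817 [ 483. -290.   50.] [ 629. -150.   60.]
 upper ring z 124.32379100055482 [527.9 213.5 124.2] ((528.1387329101562, 213.38095092773438), (47.217952728271484, 47.62858200073242), 105.82535552978516)
 table z 0.7445727904687374
```

View pics/crop1.png

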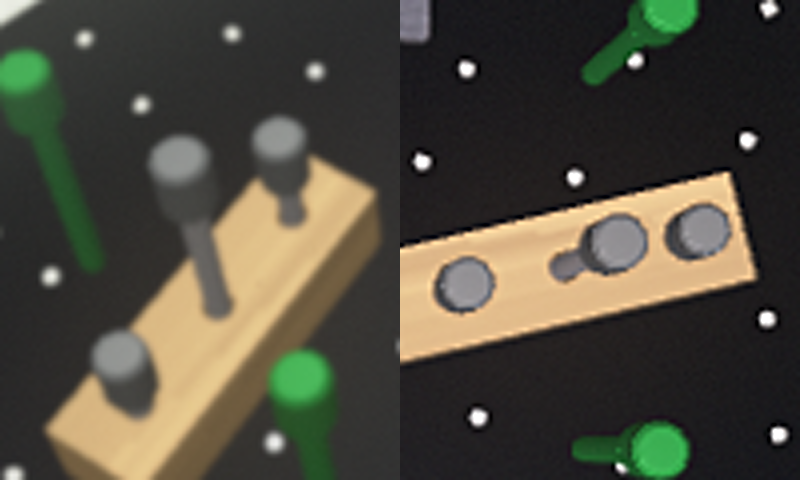

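The crop confirms that the middle grey knob is the long rod. Its top is at 194 mm, against 129 and 109 mm for its neighbours. Axis is about (579.5,-199) and the upper canal is about (528,213). I'll move above the rod now.

move_arm(steps=[[0,0,0,0.01,0.012,0.03,0.085],[0,0,0,0.024,0.03,0.03,0.085],[0,0,0,0.03,0.036,0.01,0.085],[0,0,0,0.03,0.036,0.01,0.085],[0,0,0,0.03,0.036,0,0.085]])

```text
clock: 1.0
eef_pos: [376.3, -449.1, 279.9]
tool_rot: [3.138, -0.001, 0.395]
force: [1.0, -0.7, 0.5]
width: 85.1
gripper_force: 0.0
```

move_arm(steps=[[0,0,0,0.03,0.036,0,0.085],[0,0,0,0.03,0.036,0,0.085],[0,0,0,0.03,0.036,0,0.085],[0,0,0,0.03,0.036,0,0.085],[0,0,0,0.03,0.036,0,0.085]])

```text
clock: 1.5
eef_pos: [525.7, -268.2, 278.3]
tool_rot: [3.141, -0.0, 0.396]
force: [0.0, 0.3, -0.2]
width: 84.9
gripper_force: 0.0
```

move_arm(steps=[[0,0,0,0.03,0.036,0,0.085],[0,0,0,0.018,0.024,0,0.085],[0,0,0,0.007,0.01,0,0.085],[0,0,0,0,0,0,0.085],[0,0,0,0,0,0,0.085]])

```text
clock: 2.0
eef_pos: [578.4, -201.9, 278.0]
tool_rot: [3.14, 0.002, 0.394]
force: [0.4, -0.5, 0.0]
width: 85.1
gripper_force: 0.0
```

```bash
python3 - <<'E'
from h import *
s=telemetry.read_state(); print(s['clock'],s['eef_pos'],s['tool_rot'],s['force'])
C=cal('wrist'); im,d=eyes.get_image('wrist'); W=cloud('wrist',d,C); Z=W[...,2]
print(C[2]); cv2.imwrite('pics/w1.png',im)
m=(Z>186)&(Z<202)&(np.hypot(W[...,0]-580,W[...,1]+200)<25); q=W[m]; print(len(q))
if len(q): print(q.mean(0),q.min(0),q.max(0))
E
```

```text
2.0 [ 578.40644787 -201.93262196  277.97932688] [3.14049282e+00 1.62938903e-03 3.93574788e-01] [ 0.37036786 -0.48968408  0.03068046]
[ 644.19628297 -174.54410607  454.90287905]
1033
[ 579.27284766 -199.34285056  195.1052668 ] [ 564.64807532 -213.67255013  186.22360563] [ 591.540864   -186.02495566  198.53315818]
```

View pics/w1.png

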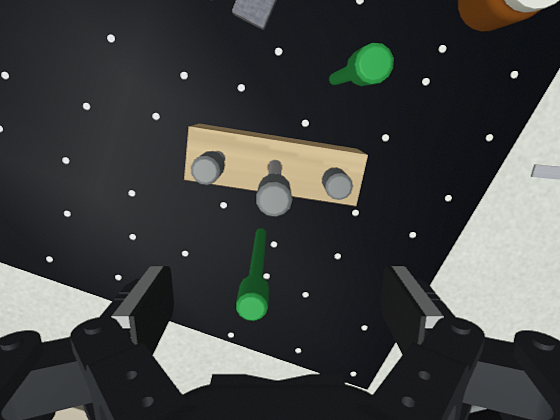

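The wrist view shows the long grey knob at (274,197), between the fingers' line, with its axis at about (579,-199.5). I'll descend and close.

move_arm(steps=[[0,0,0,0,0.001,-0.03,0.085],[0,0,0,0,0,-0.04,0.085],[0,0,0,0,0,-0.035,0.085],[0,0,0,0,0,-0.02,0.085],[0,0,0,0,0,0,0.085]])

```text
clock: 2.55
eef_pos: [576.0, -200.6, 150.1]
tool_rot: [-3.138, 0.006, 0.392]
force: [-0.3, -0.4, -0.5]
width: 84.9
gripper_force: 0.0
```

move_arm(steps=[[0,0,0,0,0,0,0.05],[0,0,0,0,0,0,0.035],[0,0,0,0,0,0,0.02],[0,0,0,0,0,0,0.01],[0,0,0,0,0,0,0.01]])

```text
clock: 3.05
eef_pos: [580.8, -199.0, 154.6]
tool_rot: [3.14, -0.002, 0.396]
force: [-0.3, 0.9, 5.1]
width: 24.1
gripper_force: 58.6
```

move_arm(steps=[[0,0,0,0,0,0,0.01],[0,0,0,0,0,0,0.01],[0,0,0,0,0,0,0.01]])

```text
clock: 3.35
eef_pos: [580.9, -199.0, 154.6]
tool_rot: [3.14, -0.002, 0.396]
force: [0.2, 0.3, 6.2]
width: 24.0
gripper_force: 58.6
```

move_arm(steps=[[0,0,0,0,0,0.01,0.01],[0,0,0,0,0,0.02,0.01],[0,0,0,0,0,0.03,0.01],[0,0,0,0,0,0.03,0.01],[0,0,0,0,0,0.03,0.01]])

```text
clock: 3.85
eef_pos: [578.9, -198.5, 274.2]
tool_rot: [-3.141, 0.001, 0.396]
force: [1.1, -0.6, -3.0]
width: 23.5
gripper_force: 59.2
```

move_arm(steps=[[0,0,0,0,0,0.03,0.01],[0,0,0,0,0,0.01,0.01],[0,0,0,0,0,0,0.01]])

```text
clock: 4.15
eef_pos: [580.2, -198.9, 314.2]
tool_rot: [3.14, -0.002, 0.396]
force: [0.5, -0.4, -2.4]
width: 23.7
gripper_force: 59.2
```

```bash
python3 - <<'E'
from h import *
s=telemetry.read_state(); print(s['clock'],s['eef_pos'],s['tool_rot'],s['force'],s['width'])
im,d=eyes.get_image('scene'); W=cloud('scene',d); X,Y,Z=[W[...,i] for i in range(3)]
m=(np.hypot(X-580,Y+200)<40)&(Z>150)&(Z<300)
q=W[m]
for z in range(150,300,10):
    k=q[(q[:,2]>=z)&(q[:,2]<z+10)]
    if len(k): print(z,len(k),k.mean(0).round(1),k.min(0).round(0),k.max(0).round(0))
c,M,t=cal('scene'); print('cam',t)
u,v=pix('scene',np.array([580,-200,240.])); u,v=int(u),int(v)
y0,x0=max(v-75,0),max(u-90,0)
cv2.imwrite('pics/s2.png',cv2.resize(im[y0:y0+150,x0:x0+180],None,fx=4,fy=4))
E
```

```text
4.15 [ 580.16575133 -198.89856484  314.23609069] [ 3.13993871e+00 -2.02627983e-03  3.95750474e-01] [ 0.48102704 -0.39119387 -2.40308945] 23.663730229518688
160 1 [ 581.5 -204.6  169.6] [ 581. -205.  170.] [ 581. -205.  170.]
170 19 [ 584.7 -201.9  174.9] [ 578. -207.  171.] [ 587. -195.  179.]
180 24 [ 584.5 -201.9  184.2] [ 578. -207.  180.] [ 587. -194.  189.]
190 26 [ 584.6 -201.8  194.6] [ 580. -207.  190.] [ 587. -194.  199.]
200 24 [ 584.4 -202.6  204.9] [ 579. -207.  200.] [ 588. -196.  210.]
210 27 [ 584.1 -202.7  214.6] [ 578. -207.  210.] [ 587. -195.  220.]
220 25 [ 584.5 -202.1  225. ] [ 580. -207.  220.] [ 587. -194.  230.]
230 28 [ 584.6 -202.3  234.6] [ 578. -207.  230.] [ 587. -195.  240.]
240 30 [ 584.1 -202.6  245.2] [ 578. -207.  240.] [ 588. -195.  250.]
250 30 [ 584.1 -202.6  255.6] [ 578. -207.  250.] [ 587. -194.  260.]
260 28 [ 584.1 -202.3  265.2] [ 578. -207.  260.] [ 587. -194.  270.]
270 28 [ 584.3 -202.4  274.4] [ 578. -207.  270.] [ 587. -196.  279.]
280 38 [ 584.  -202.6  285. ] [ 578. -208.  280.] [ 587. -195.  290.]
290 34 [ 584.  -202.2  295.5] [ 578. -207.  291.] [ 588. -194.  300.]
cam [ 983.96099452 -393.47845015  844.58292433]
```

View pics/s2.png

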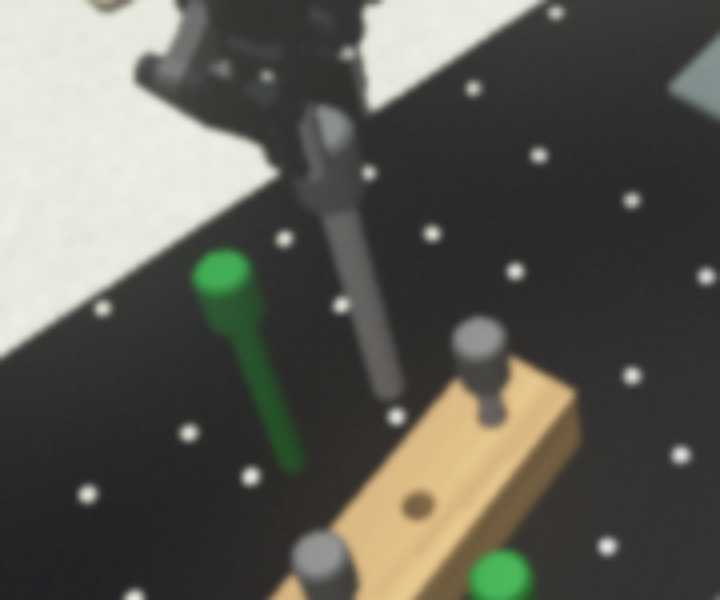

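The rod is held vertical with its foot at about z 170, well above the rack (crop pixel (388,390)). Its axis is within 1 mm of the TCP. I'll move partway towards the stand and re-measure from the wrist.

move_arm(steps=[[0,0,0,-0.002,0.015,0,0.01],[0,0,0,-0.004,0.03,0,0.01],[0,0,0,-0.005,0.04,0,0.01],[0,0,0,-0.005,0.04,0,0.01],[0,0,0,-0.005,0.04,0,0.01]])

```text
clock: 4.7
eef_pos: [556.7, -30.8, 311.1]
tool_rot: [-3.139, 0.003, 0.397]
force: [0.9, 0.5, -2.1]
width: 24.2
gripper_force: 59.3
```

move_arm(steps=[[0,0,0,-0.005,0.04,0,0.01],[0,0,0,-0.005,0.035,0,0.01],[0,0,0,-0.003,0.02,0,0.01],[0,0,0,0,0,0,0.01],[0,0,0,0,0,0,0.01]])

```text
clock: 5.2
eef_pos: [544.4, 61.7, 311.7]
tool_rot: [-3.141, 0.003, 0.397]
force: [-0.5, -0.5, -2.5]
width: 23.7
gripper_force: 59.3
```

```bash
python3 - <<'E'
from h import *
s=telemetry.read_state(); print(s['clock'],s['eef_pos'],s['tool_rot'],s['width'])
for n in('wrist','scene','top'):
    for r_ in range(2 if n=='wrist' else 2):
        C=cal(n); im,d=eyes.get_image(n)
        for k in('upper','lower','socket'):
            for r in finder.pinpoint(n,k)[:1]: print(n,k,round(r['confidence'],2),world(n,r['location'],C).round(1))
    W=cloud(n,d,C); X,Y,Z=[W[...,i] for i in range(3)]
    for lo,hi,nm in((119,131,'upper'),(70,79,'lower'),(22,28,'sock')):
        m=(np.hypot(X-528,Y-213)<27)&(Z>lo)&(Z<hi); q=W[m]
        if len(q): print(n,nm,len(q),q.min(0).round(),q.max(0).round())
    m=(np.hypot(X-528,Y-213)<20)&(Z>6)&(Z<14);print('floor',m.sum())
    cv2.imwrite('pics/%s3.png'%n,im)
E
```

```text
5.2 [544.43684088  61.68826365 311.72820916] [-3.14133817e+00  2.81485177e-03  3.97437162e-01] 23.713643359693776
wrist upper 0.8 [526.7 213.7  92.6]
wrist lower 0.77 [533.1 216.5  46.3]
wrist upper 0.63 [524.1 211.5  95.4]
wrist lower 0.64 [534.6 213.3  45.1]
wrist upper 1415 [501. 186. 119.] [555. 239. 129.]
wrist lower 437 [505. 186.  70.] [555. 238.  78.]
wrist sock 61 [508. 188.  22.] [551. 235.  28.]
floor 0
scene upper 0.79 [524.9 212.3  98.4]
scene lower 0.79 [528.9 215.2  48.3]
scene socket 0.95 [526.1 214.1  11.3]
scene upper 0.83 [525.5 212.3  96.7]
scene lower 0.56 [528.9 215.7  47.2]
scene socket 0.68 [527.1 212.3  10.2]
scene upper 158 [503. 186. 119.] [554. 237. 129.]
scene lower 51 [516. 187.  71.] [554. 228.  77.]
scene sock 44 [520. 187.  22.] [552. 224.  27.]
floor 17
top upper 0.97 [530.4 213.7  92.9]
top upper 0.92 [528.3 215.1  95.4]
top upper 97 [504. 221. 119.] [546. 240. 128.]
floor 0
```

View pics/wrist3.png

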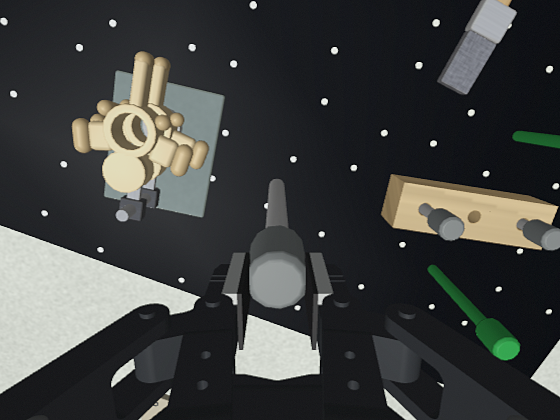

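The upper ring is at wrist (132,130) and the rod hangs straight. Target axis is about (528.3,213.3), so I'll move over it.

move_arm(steps=[[0,0,0,-0.002,0.02,0,0.01],[0,0,0,-0.004,0.035,0,0.01],[0,0,0,-0.004,0.04,0,0.01],[0,0,0,-0.004,0.035,0,0.01],[0,0,0,-0.003,0.022,0,0.01]])

```text
clock: 6.9
eef_pos: [527.7, 217.1, 313.0]
tool_rot: [-3.14, -0.001, 0.399]
force: [1.1, -0.1, -1.7]
width: 23.9
gripper_force: 59.3
```

move_arm(steps=[[0,0,0,0,0,-0.02,0.01],[0,0,0,0,0,-0.01,0.01],[0,0,0,0,0,0,0.01],[0,0,0,0,0,0,0.01]])

```text
clock: 7.3
eef_pos: [529.0, 212.3, 283.1]
tool_rot: [3.141, 0.0, 0.394]
force: [0.1, -0.3, -2.8]
width: 24.1
gripper_force: 59.4
```

```bash
python3 - <<'E'
from h import *
s=telemetry.read_state(); print(s['clock'],s['eef_pos'],s['tool_rot'],s['width'])
im,d=eyes.get_image('scene'); C=cal('scene');W=cloud('scene',d,C); X,Y,Z=[W[...,i] for i in range(3)]
cam=C[2]; 
for z in range(130,260,15):
    k=W[(np.hypot(X-528,Y-213)<25)&(Z>=z)&(Z<z+15)]
    if len(k):
        e=np.array([528,213])-cam[:2]; e/=np.linalg.norm(e)
        print(z,len(k),(k.mean(0)[:2]+5.5*e).round(1),k[:,2].min().round())
m=(np.hypot(X-528,Y-213)<27)&(Z>119)&(Z<131);q=W[m];print('upper',q.min(0),q.max(0))
u,v=[int(t) for t in pix('scene',np.array([528,213,140.]),C)]
cv2.imwrite('pics/s4.png',cv2.resize(im[v-60:v+60,u-60:u+60],None,fx=5,fy=5,interpolation=cv2.INTER_CUBIC))
E
```

```text
7.3 [529.01536002 212.30333825 283.14437321] [3.14113951e+00 1.57584123e-04 3.94221556e-01] 24.096489560401466
130 11 [530.2 212.1] 138.0
145 31 [528.5 211. ] 145.0
160 27 [529.4 211.8] 161.0
175 31 [528.5 211.5] 175.0
190 31 [529.2 211.5] 191.0
205 32 [528.  211.5] 205.0
220 33 [529.2 211. ] 220.0
235 37 [528.  211.6] 235.0
250 36 [528. 211.] 250.0
upper [501.34353232 186.82322394 119.57304103] [553.48347713 237.79190455 127.7335773 ]
```

View pics/s4.png

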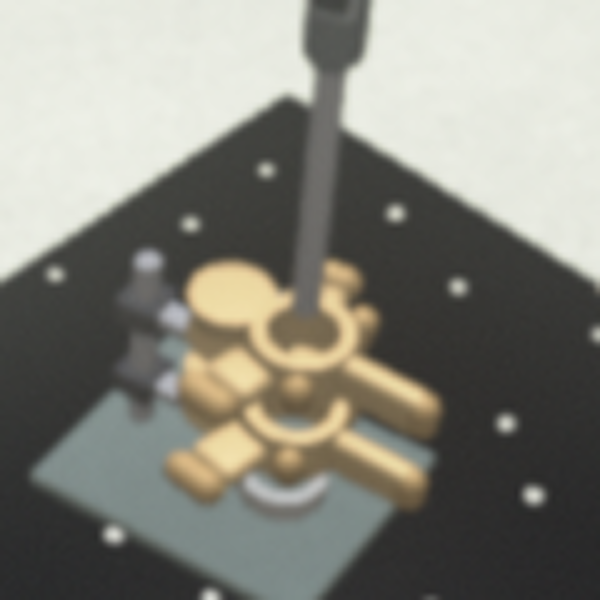

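The foot is over the upper canal (crop (308,310) above the ring at (303,330)), with the axis at about (528.7,211.5). I'll nudge +1.5 mm in y and lower about 128 mm.

move_arm(steps=[[0,0,0,0,0.0015,-0.005,0.01],[0,0,0,0,0,-0.015,0.01],[0,0,0,0,0,-0.015,0.01],[0,0,0,0,0,-0.015,0.01],[0,0,0,0,0,-0.01,0.01]])

```text
clock: 7.85
eef_pos: [528.5, 214.5, 222.3]
tool_rot: [3.142, 0.0, 0.395]
force: [-0.1, -1.0, -1.7]
width: 23.9
gripper_force: 59.3
```

move_arm(steps=[[0,0,0,0,0,-0.01,0.01],[0,0,0,0,0,-0.015,0.01],[0,0,0,0,0,-0.015,0.01],[0,0,0,0,0,-0.01,0.01],[0,0,0,0,0,0,0.01]])

```text
clock: 8.35
eef_pos: [527.9, 214.3, 171.8]
tool_rot: [3.142, 0.002, 0.396]
force: [0.5, 0.3, -1.7]
width: 23.6
gripper_force: 59.3
```

move_arm(steps=[[0,0,0,0,0,-0.005,0.01],[0,0,0,0,0,-0.004,0.01],[0,0,0,0,0,-0.003,0.01],[0,0,0,0,0,-0.002,0.01],[0,0,0,0,0,0,0.01]])

```text
clock: 8.85
eef_pos: [528.6, 214.7, 158.9]
tool_rot: [3.142, 0.0, 0.396]
force: [-0.9, 0.1, -2.0]
width: 23.7
gripper_force: 59.3
```

move_arm(steps=[[0,0,0,0,0,-0.001,0.01],[0,0,0,0,0,-0.001,0.01],[0,0,0,0,0,0,0.01]])

```text
clock: 9.15
eef_pos: [528.6, 214.7, 157.0]
tool_rot: [3.142, 0.0, 0.396]
force: [-0.5, 0.3, -1.6]
width: 23.7
gripper_force: 59.3
```

move_arm(steps=[[0,0,0,0,0,-0.001,0.01],[0,0,0,0,0,-0.001,0.01],[0,0,0,0,0,0,0.01]])

```text
clock: 9.45
eef_pos: [528.5, 214.7, 154.9]
tool_rot: [3.142, 0.0, 0.396]
force: [-1.1, -0.2, -1.7]
width: 23.6
gripper_force: 59.3
```

move_arm(steps=[[0,0,0,0,0,-0.001,0.01],[0,0,0,0,0,0,0.01]])

```text
clock: 9.65
eef_pos: [529.2, 215.0, 154.6]
tool_rot: [-3.142, -0.002, 0.396]
force: [-0.9, -0.3, 2.0]
width: 24.1
gripper_force: 59.9
```

Contact came at the expected height: TCP z 154.6, with the force switching to +2 N. I'll release.

move_arm(steps=[[0,0,0,0,0,0,0.026],[0,0,0,0,0,0,0.032],[0,0,0,0,0,0,0.04],[0,0,0,0,0,0,0.06],[0,0,0,0,0,0,0.085]])

```text
clock: 10.15
eef_pos: [528.6, 214.7, 154.0]
tool_rot: [3.142, 0.0, 0.396]
force: [-0.4, 0.1, -0.2]
width: 67.6
gripper_force: 0.0
```

move_arm(steps=[[0,0,0,0,0,0,0.085],[0,0,0,0,0,0,0.085],[0,0,0,0,0,0.02,0.085],[0,0,0,0,0,0.03,0.085],[0,0,0,0,0,0.04,0.085]])

```text
clock: 10.65
eef_pos: [527.4, 214.2, 243.5]
tool_rot: [3.142, 0.004, 0.396]
force: [-0.0, 0.0, 0.5]
width: 84.6
gripper_force: 0.0
```

move_arm(steps=[[0,0,0,0,0,0.04,0.085],[0,0,0,0,0,0.02,0.085],[0,0,0,0,0,0,0.085],[0,0,0,0,0,0,0.085]])

```text
clock: 11.05
eef_pos: [528.4, 214.6, 303.9]
tool_rot: [3.142, -0.0, 0.396]
force: [-0.2, -0.7, -0.5]
width: 84.8
gripper_force: 0.0
```

```bash
python3 - <<'E'
from h import *
s=telemetry.read_state(); print(s['clock'],s['eef_pos'],s['force'],s['width'])
im,d=eyes.get_image('scene'); C=cal('scene');W=cloud('scene',d,C); X,Y,Z=[W[...,i] for i in range(3)]
m=(np.hypot(X-528,Y-213)<25)&(Z>189)&(Z<205);q=W[m];print(len(q),q.mean(0),q.min(0),q.max(0))
u,v=[int(t) for t in pix('scene',np.array([528,213,120.]),C)]
cv2.imwrite('pics/s5.png',cv2.resize(im[v-60:v+60,u-60:u+60],None,fx=5,fy=5,interpolation=cv2.INTER_CUBIC))
E
```

```text
11.05 [528.40532899 214.61627158 303.87936742] [-0.24865649 -0.70818014 -0.52030917] 84.79556106239507
85 [529.21773164 210.8905195  193.38106908] [514.22346278 199.9322643  189.48267618] [542.0211185  225.34903839 196.14591773]
```

View pics/s5.png

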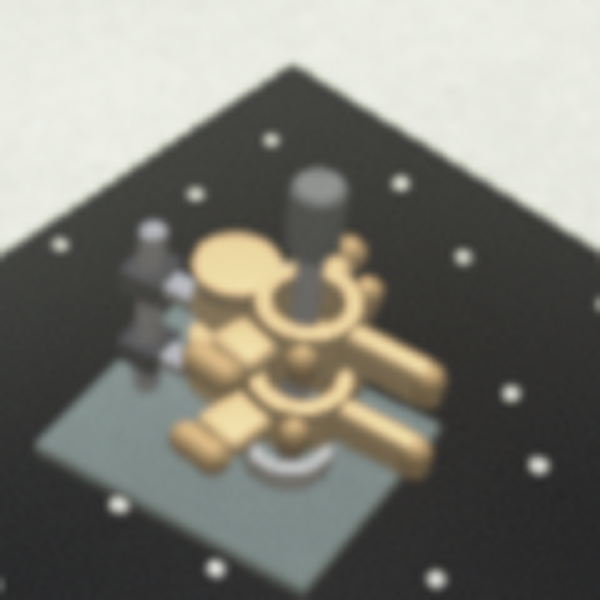

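The rod stands upright through both rings (crop (320,185) down to (305,300)). Its top is at about 195 mm, so it is seated, and the gripper is clear.

```bash
python3 -c "
from cell import ctrl
print(ctrl.finish_job())"
```

```text
the job is handed in; nothing more can be done
None
```

The long rod was lowered in the gripper through both canals onto the socket floor and released; it stands upright with the gripper clear, and the job is handed in (the hand-in gave no verdict).

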